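# Key the pump cover onto its canister

### The arm

A 7-joint arm with a two-finger parallel gripper is mounted at the origin on the work surface. World frame = base frame: x ahead of the robot, y to its left, z up, the work surface at z = 0. Lengths are in m, angles in rad, forces in N, time in s.
With the tool pointing down it reaches from about 0.425 to 0.925 m from the base axis. Payload 6.8 kg.
Tool frame: the origin (TCP) lies on the centre line of the jaws, within the pads' length; the fingertips stand 14 mm ahead of it and the grasp point (between the pads) lies 5 mm behind it (r.nose_length is the distance from the TCP to the fingertips, in m); z points along the fingers, y is the direction in which the jaws open and shut (so a half turn about z gives the same grasp; the last joint's range is limited). The gripper opens to 85 mm and grips with 20 to 120 N. Pads are 22 mm wide; open, the fingers measure 114 mm over their backs; the gripper's body (76 mm by 85 mm) begins 54 mm behind the grasp point. The pads swing forward as they close: fully open they stand 13 mm farther back than shut.
Start: joints at [-1.283, 0.477, 0.022, 1.555, -0.011, 1.109, -0.083], TCP at [0.26, 0.623, 0.245] pointing down, gripper open.
Joint ranges: [-2.96, 2.96], [-0.34, 2.1], [-1.41, 1.46], [0.24, 2.44], [-1.37, 4.51], [0.17, 1.92], [-2.96, 2.96]. Speed limits (rad/s): [2.39, 2.39, 3.14, 3.14, 3.14, 3.14, 3.14].

### API

Orientations are given as a rotation vector (axis times angle).
In Python, from bench import r, imaging, look_for, outline_of gives the robot as it stands. The module is installed in compiled form; this text tells all that it offers.
- The arm moves only by the tool carry_out, never from a script. Its arguments are lists of equal length, an entry for each row: "offset": the shift along the tool's x, y, z as a fraction of full scale, a list of three; "turn": the turn, a rotation vector about the tool's x, y, z as a fraction of full scale, a list of three. A call has 1 to 8 rows; each row is the pose to reach, as a shift and turn from the pose commanded when the call began, along the tool's axes at that moment; what a row does not reach only later rows make up. Full scale, the value 1, is 0.5 m for a shift and 1.5 rad for a turn. A row lasts 1/10 s, in which the tool goes at most 50 mm and 8.59 degrees, less where a joint would pass 70% of its speed; a pose out of reach is approached as far as the arm can. A call with a number of a shift or a turn outside -1 to 1 is refused whole. A call with a gripper value outside its range is refused whole. "hand" is the closure, from 0 (fully open) to 1 (shut), set as the call begins (left out, the last holds). The fingers move at their own pace and stop on an object; "force" is the grip in N (left out, the last holds). Time passes only in rows, so rows that repeat a pose let the fingers close. It gives the time, the measured TCP pose, the force and the opening at its end, in the units of the state.
- r.get_obs(): the state, without advancing time (a new reading comes with each control period).
- imaging.grab_frame(name): name is "side" or "top" or "wrist"; returns a dict with "pixels" (420x560x3 uint8, red, green, blue), "fx", "fy", "cx", "cy" (pixels), "k1" (the pictures are not rectified: a ray, as slopes to the right and down, at radius r is drawn at 1 + k1 r^2 times it, then the intrinsics apply), "R" (3x3) and "t" (3): a world point X has camera coordinates R X + t. Camera axes: x right, y down, z forward; pixel columns grow to the right and rows downward; lengths in m; the calibration is good to about 2 mm. A picture is of the moment at which its call begins. There is no depth.
- r.hand_in(): hands the job in, once; it reports no verdict.
Trained networks look in the newest picture that a camera, given by its name, has taken for a name from the list of things; names that differ only in an ending like _2 or _b are one class to them, and where a whole thing is asked for, a point or a joint stands for the part that bears it (a point fixed in the world has none). Each returns a list of dicts, best first, with "score" (0 to 1); they miss things now and then, are a little off and sometimes report something else, mostly with a low value. They report only what shows in the picture. A call takes as long as a camera call.
- look_for(query, camera): "xyz" ([x, y, z] in m, in the coordinates of the camera as it stood for that picture, good to about 4 mm: the middle of the surface that is visible of it).
- outline_of(query, camera): "region" (420x560 bool, what is visible of it).
The state is a dict: "clock": time; "joints": joint angles; "qvel": joint speeds; "tau": joint torques, N m; "tcp_pos": TCP position; "orientation": TCP orientation; "contact_force": force on the tool from outside, world axes, zero at the start; "moment": the same for the moment, N m; "grip_width": finger opening in m.
Only numpy, scipy, OpenCV 4.12 (cv2) and the standard library are available. Lean on these libraries where they do the work, as an engineer would, in place of code of your own. Each camera call takes 0.05 s, during which the arm holds its last target. There are 200 camera calls.

### The job

The cover of the fuel pump canister is sitting up on the rim because its notch has missed the key. With the fingertips only, push the outlet stub sideways to turn the cover until the notch stands over the key, then press the cover down until it is fully home and draw clear. Do not take the stub between the fingers, do not lift the cover, and leave the other parts on the bench where they are.

Things in the scene. Friction and masses are not known exactly. Their poses are not given: they have to be found in the camera images.
- canister: cream nylon pump canister, round, 144 mm across at its rim, rim 130 mm above the bench, standing in an aluminium cradle plate 170 mm across and fixed to the bench. Origin on its upright axis at bench height, z up, x points to its key. The cover turns about this axis.
- key (a point): the key: a steel round-topped bar 12 mm wide lying radially across the canister's rim, running out from 55 mm from the axis into a steel block 20 mm wide that sticks out of the canister's side from 72 to 90 mm, its top level with the rim; the outer part shows beyond the cover's edge. The point lies on its top, 60 mm from the axis, 130 mm above the bench. It is fixed to the canister.
- notch (a point): the notch in the cover's edge: 20 mm wide, cut inwards from the edge (65 mm from the axis) to 52 mm. The point is midway across the notch at the height of the cover's upper face, 60 mm from the axis; it moves with the cover. The key enters the notch when the two are within about 4 mm of each other sideways; its round top helps it in up to about 6 mm off.
- stub (a point): the outlet stub: the only tall thing on the cover, an upright round post 16 mm across standing 34 mm above the cover's upper face, 40 mm from the axis and 140 degrees anticlockwise (seen from above) from the notch. The point is the middle of its top end. Pushed sideways with about 2 to 3 N it turns the cover, which stays at the angle where it is left and turns endlessly either way.
- boss (a point): the middle of the cover: a flat round boss 32 mm across, 3 mm above the cover's upper face; the point is the middle of its top, on the axis. A good place to press. The cover is a cream nylon disc 130 mm across and 8 mm thick that stays level on its hub.
- cover_slide (a joint): how far the cover has gone down, m: 0 at the start (upper face 138 mm above the bench), 0.008 fully home (upper face flush with the rim, 130 mm), negative when lifted. A stiff seal holds it at any height. Pressing down takes about 6 to 9 N plus 60 N per m/s, lifting about 25 N (0.9 kg with the pump hung under it). With notch and key apart the key stops it after 1 to 2 mm.
- pump_lying: bystander: steel fuel pump lying on its side, 38 mm wide, 90 mm long; origin under its centre
- pump_standing: bystander: steel fuel pump standing upright, 38 mm wide, 90 mm tall; origin under its centre
- socket: bystander: steel wrench socket standing on end, 26 mm across, 40 mm tall; origin under its centre
- filter_cup: bystander: filter cup, 48 mm across, 60 mm tall; origin under its centre
- lock_ring: bystander: nylon lock ring lying flat, 104 mm across, 8 mm thick; origin under its centre
- screwdriver: bystander: screwdriver lying on the bench
- extension_bar: bystander: dark steel extension bar standing on end, 24 mm across, 111 mm tall; origin under its centre

How it is judged:
At the end, for the whole second after the job is handed in: The cover is down by at least 6.5 of its 8 mm with the notch around the key (their points within 7 mm of each other seen from above), at rest, and all the other parts are within 25 mm of where they were (value of joint cover_slide above 0.0065 m and horizontal distance between notch and key below 0.007 m and velocity of joint cover_slide between -0.01 and 0.01 m/s and distance of each of pump_lying, pump_standing, socket, filter_cup, lock_ring, screwdriver, extension_bar from where it was at the start of the episode below 0.025 m); the robot touches nothing.
It fails at once if the cover is lifted more than 4 mm (value of joint cover_slide below -0.004 m).
It fails at once if the outlet stub is taken between the fingers (horizontal distance between the grasp point and stub below 0.008 m and z of the grasp point in the frame of stub between -0.04 and 0.006 m).
It fails at once if another part on the bench is moved more than 25 mm (distance of any of pump_lying, pump_standing, socket, filter_cup, lock_ring, screwdriver, extension_bar from where it was at the start of the episode above 0.025 m).
It also fails if it takes over 48 s, if anything falls off the work surface, if the arm or the gripper's body presses on something with over 40 N, if the wrist force passes 120 N, or if a joint passes its speed limit or range.

## Working session

There is one attempt and no reset: what is moved stays moved. The work goes in short steps, Python scripts to look and compute and a tool call to move; the robot and the scene stay as the last step left them, time stands still between calls to the robot, and variables do not carry over. Pictures are saved under pics/ and viewed, about 8 in all and at most 12, crops included, and the job is handed in when it is done.

Besides the shell and the picture viewer there is one more tool, called as name(argument=value, ...), one argument or row to a line, values as JSON. carry_out: Moves the arm, as the interface text tells. Shift numbers are shares of 0.5 m and turn numbers shares of 1.5 rad, none past 1 either way. Its arguments: {"type":"object","properties":{"offset":{"type":"array","items":{"type":"array","items":{"type":"number","minimum":-1,"maximum":1}}},"turn":{"type":"array","items":{"type":"array","items":{"type":"number","minimum":-1,"maximum":1}}},"hand":{"type":"number"},"force":{"type":"number"}},"required":["offset","turn"]}

```bash
mkdir -p pics; cat > h.py <<'E'
import numpy as np, cv2
from bench import r, imaging, look_for, outline_of
from scipy.spatial.transform import Rotation as Ro
def w(f,x): return f["R"].T@(np.array(x)-f["t"])
def ray(f,u,v,z):
    d=np.array([(u-f["cx"])/f["fx"],(v-f["cy"])/f["fy"]]); p=d.copy()
    for _ in range(20): p=d/(1+f["k1"]*(p@p))
    R=np.array(f["R"]); o=-R.T@f["t"]; q=R.T@np.r_[p,1]
    return o+q*(z-o[2])/q[2]
def proj(f,X):
    c=np.array(f["R"])@X+f["t"]; p=c[:2]/c[2]; p=p*(1+f["k1"]*(p@p))
    return p*[f["fx"],f["fy"]]+[f["cx"],f["cy"]]
def save(f,n): cv2.imwrite("pics/"+n+".png",np.ascontiguousarray(f["pixels"][:,:,::-1]))
E
python3 - <<'E'
from h import *
o=r.get_obs(); print(o["clock"],o["tcp_pos"],o["orientation"],o["contact_force"],r.nose_length)
print(Ro.from_rotvec(o["orientation"]).as_matrix().round(3))
P=[]
for c in ["side","top"]:
    f=imaging.grab_frame(c); P.append(f["pixels"])
    save(f,c+"0")
    for n in ["canister","key","notch","stub","boss","pump_lying","pump_standing","socket","filter_cup","lock_ring","screwdriver","extension_bar"]:
        print(c,n,[(round(d["score"],2),w(f,d["xyz"]).round(3).tolist()) for d in look_for(n,c)[:2]])
print(r.get_obs()["clock"])
E
```

```text
0.0 [0.26003092 0.62227723 0.24430104] [-6.17558614e-01 -3.08008849e+00  2.93246305e-03] [0.15109682 0.43010491 0.36434078] 0.014
[[-0.923  0.386 -0.001]
 [ 0.386  0.923 -0.002]
 [-0.    -0.002 -1.   ]]
side canister [(0.78, [0.524, -0.02, 0.123])]
side key [(0.7, [0.523, -0.021, 0.121]), (0.22, [0.536, -0.409, 0.063])]
side notch [(0.57, [0.544, 0.009, 0.14]), (0.41, [0.522, -0.024, 0.125])]
side stub [(0.98, [0.54, 0.008, 0.138]), (0.42, [0.677, -0.008, 0.029])]
side boss [(0.73, [0.541, 0.006, 0.137]), (0.63, [0.38, 0.399, 0.02])]
side pump_lying [(0.54, [0.515, 0.17, 0.033])]
side pump_standing [(0.86, [0.548, 0.402, 0.054])]
side socket [(0.61, [0.679, -0.008, 0.032])]
side filter_cup [(0.73, [0.378, -0.049, 0.056])]
side lock_ring [(0.73, [0.445, -0.387, 0.012]), (0.56, [0.514, 0.17, 0.033])]
side screwdriver [(0.87, [0.38, 0.401, 0.022])]
side extension_bar [(0.58, [0.538, -0.41, 0.06])]
top canister [(0.71, [0.383, -0.037, 0.058]), (0.62, [0.536, 0.009, 0.138])]
top key [(0.93, [0.534, 0.01, 0.138]), (0.37, [0.54, 0.016, 0.138])]
top notch [(0.84, [0.54, 0.013, 0.138])]
top stub []
top boss [(0.58, [0.544, 0.011, 0.14])]
top pump_lying [(0.74, [0.547, 0.167, 0.034]), (0.41, [0.384, 0.404, 0.017])]
top pump_standing [(0.74, [0.55, 0.406, 0.072])]
top socket [(0.59, [0.419, -0.406, 0.008])]
top filter_cup [(0.61, [0.386, -0.035, 0.053])]
top lock_ring [(0.7, [0.42, -0.408, 0.009]), (0.48, [0.543, -0.4, 0.067])]
top screwdriver [(0.8, [0.38, 0.403, 0.02]), (0.19, [0.537, 0.014, 0.14])]
top extension_bar [(0.55, [0.546, -0.401, 0.066]), (0.45, [0.543, 0.013, 0.137])]
1.3
```

```bash
python3 - <<'E'
import cv2
a=cv2.imread("pics/top0.png")
cv2.imwrite("pics/t.png",a)
E
```

```text
(no output)
```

View pics/top0.png

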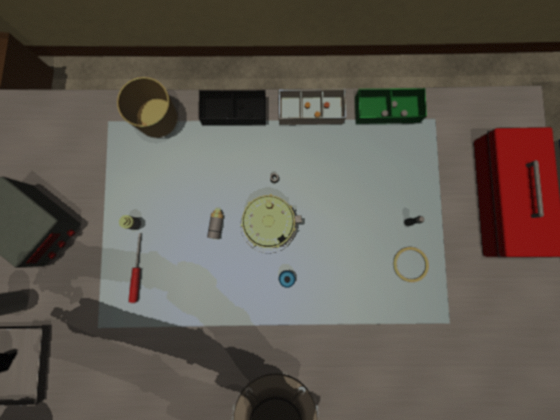

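View pics/side0.png

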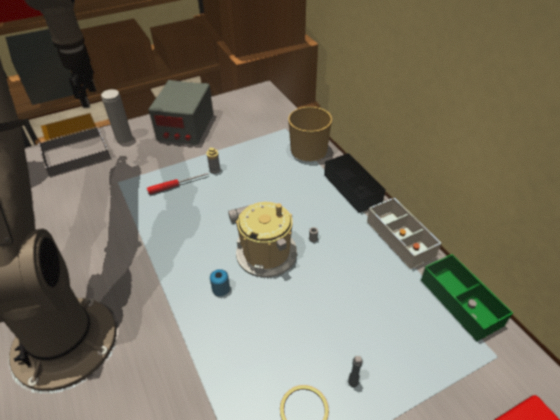

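The top view shows the canister at about (268,221), the key sticking out at (298,219), what looks like the dark notch at (282,239) and the stub at (270,206). The side view agrees. I'll enlarge the crop to measure.

```bash
python3 - <<'E'
from h import *
a=cv2.imread("pics/top0.png")[180:265,220:320]
b=cv2.resize(a,None,fx=7,fy=7,interpolation=cv2.INTER_CUBIC)
b=cv2.convertScaleAbs(b,alpha=1.3)
cv2.imwrite("pics/crop.png",b)
f=imaging.grab_frame("top")
for n,(u,v,z) in dict(can=(268.5,221,.138),key=(298,219,.13),notch=(282,239,.138),stub=(270,206,.172)).items(): print(n,ray(f,u,v,z).round(4))
for n in ["stub","notch","key","boss"]:
    for d in outline_of(n,"top")[:2]:
        m=d["region"]; y,x=np.nonzero(m); print(n,d["score"],len(x),x.mean(),y.mean(),x.min(),x.max(),y.min(),y.max())
E
```

```text
can [0.5405 0.0111 0.138 ]
key [ 0.5457 -0.0682  0.13  ]
notch [ 0.4923 -0.0242  0.138 ]
stub [0.5764 0.0065 0.172 ]
stub 0.79 1893 267.7955625990491 220.51980982567355 244 292 197 245
stub 0.6 347 410.0778097982709 264.69452449567723 393 428 247 281
notch 0.75 1869 267.68860353130015 220.06848582129481 244 292 196 245
notch 0.41 1811 267.56709000552183 220.09110988404197 244 292 197 244
key 0.65 327 134.20795107033638 280.9724770642202 129 139 251 301
key 0.57 2669 268.7002622705133 223.6316972648932 240 301 194 252
boss 0.82 1848 267.5221861471861 220.63095238095238 244 292 197 246
```

View pics/crop.png

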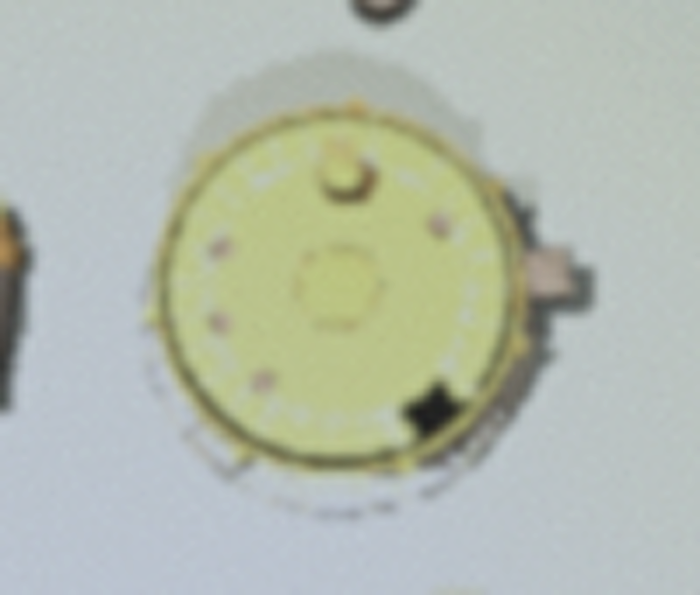

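The black notch lies at about -143°, the stub at -3.5° (140° ccw of it, as it must be) and the key at -86°. So the cover has to turn about 57° anticlockwise. I'll move in with the hand shut.

carry_out(
  offset=[
    [-1.0, -0.96, -0.1],
    [-1.0, -0.96, -0.1],
    [-1.0, -0.96, -0.1],
    [-1.0, -0.96, -0.1],
    [-1.0, -0.96, -0.1],
    [-1.0, -0.96, -0.1],
    [-1.0, -0.96, -0.1],
    [-1.0, -0.96, -0.1],
  ],
  turn=[
    [0, 0, 0.49],
    [0, 0, 0.49],
    [0, 0, 0.49],
    [0, 0, 0.49],
    [0, 0, 0.49],
    [0, 0, 0.49],
    [0, 0, 0.49],
    [0, 0, 0.49],
  ],
  hand=1,
)

```text
clock: 2.35
tcp_pos: [0.4198, 0.255, 0.2746]
orientation: [1.683, 2.653, 0.002]
contact_force: [0.6, 0.5, 0.3]
grip_width: 0.0002
```

carry_out(
  offset=[
    [-0.62, -0.03, -0.05],
    [-0.62, -0.03, -0.05],
    [-0.62, -0.03, -0.05],
    [-0.62, -0.03, -0.05],
    [-0.62, -0.03, -0.05],
    [-0.62, -0.03, -0.05],
    [-0.62, -0.03, -0.05],
    [-0.62, -0.03, -0.05],
  ],
  turn=[
    [0, 0, 0],
    [0, 0, 0],
    [0, 0, 0],
    [0, 0, 0],
    [0, 0, 0],
    [0, 0, 0],
    [0, 0, 0],
    [0, 0, 0],
  ],
)

```text
clock: 3.15
tcp_pos: [0.5381, -0.0323, 0.2993]
orientation: [1.689, 2.648, -0.0]
contact_force: [-0.4, 1.5, 0.3]
grip_width: 0.0001
```

```bash
python3 - <<'E'
from h import *
o=r.get_obs(); print(o["clock"],o["tcp_pos"],o["contact_force"])
f=imaging.grab_frame("wrist"); save(f,"w1")
import pickle; pickle.dump(f,open("w1.pkl","wb"))
print("cam",-np.array(f["R"]).T@f["t"])
for n in ["stub","notch","key","boss"]:
    print(n,[(round(d["score"],2),w(f,d["xyz"]).round(4).tolist()) for d in look_for(n,"wrist")[:2]])
E
```

```text
3.15 [ 0.53811261 -0.03234357  0.29934863] [-0.40902042  1.48819062  0.2811844 ]
cam [0.50846333 0.02969463 0.42798237]
stub [(0.97, [0.5392, 0.018, 0.1371])]
notch [(0.79, [0.5412, 0.0146, 0.1373])]
key [(0.8, [0.5385, 0.0147, 0.1392])]
boss [(0.63, [0.5406, 0.0133, 0.1433])]
```

View pics/w1.png

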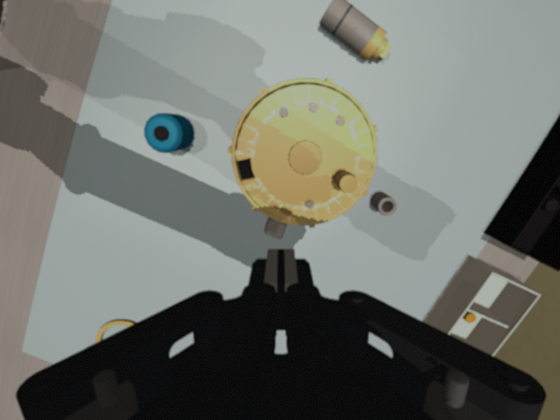

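Clear wrist view: boss (305,157), notch (246,168), stub top (345,181), key block (276,227). Measuring.

```bash
python3 - <<'E'
from h import *
import pickle; f=pickle.load(open("w1.pkl","rb"))
c=ray(f,305,157,.141)
for n,(u,v,z) in dict(boss=(305,157,.141),notch=(246,168,.138),stub=(345,181,.172),key=(276,228,.13)).items():
    p=ray(f,u,v,z); d=p-c; print(n,p.round(4),np.hypot(*d[:2]).round(4),np.degrees(np.arctan2(d[1],d[0])).round(1))
im=cv2.cvtColor(f["pixels"],cv2.COLOR_RGB2BGR)
cv2.imwrite("pics/w1c.png",cv2.resize(im[65:245,190:430],None,fx=3.3,fy=3.3,interpolation=cv2.INTER_CUBIC))
E
```

```text
boss [0.5415 0.0128 0.141 ] 0.0 0.0
notch [ 0.4951 -0.0207  0.138 ] 0.0572 -144.2
stub [0.5781 0.0109 0.172 ] 0.0366 -3.0
key [ 0.5478 -0.0664  0.13  ] 0.0795 -85.5
```

View pics/w1c.png

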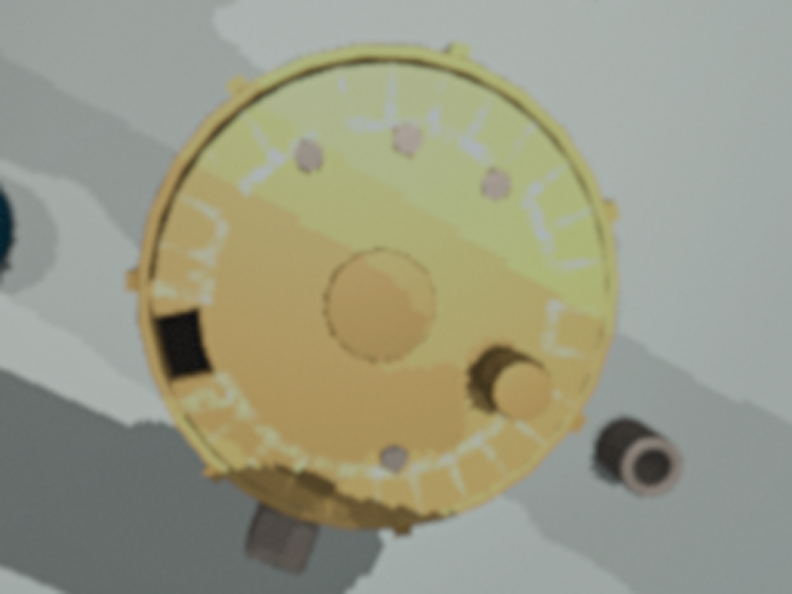

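carry_out(
  offset=[
    [-0.02, 0.115, 0.05],
    [-0.02, 0.115, 0.1],
    [-0.02, 0.115, 0.18],
    [-0.02, 0.115, 0.24],
    [-0.02, 0.115, 0.27],
    [-0.02, 0.115, 0.278],
    [-0.02, 0.115, 0.278],
  ],
  turn=[
    [0, 0, 0],
    [0, 0, 0],
    [0, 0, 0],
    [0, 0, 0],
    [0, 0, 0],
    [0, 0, 0],
    [0, 0, 0],
  ],
)

```text
clock: 4.1
tcp_pos: [0.5943, -0.0139, 0.1606]
orientation: [1.682, 2.653, 0.001]
contact_force: [0.2, -0.1, 0.6]
grip_width: 0.0002
```

carry_out(
  offset=[
    [0.016, -0.003, 0],
    [0.034, 0.004, 0],
    [0.051, 0.007, 0],
    [0.06, 0.007, 0],
    [0.068, 0.006, 0],
    [0.076, 0.004, 0],
    [0.082, 0.002, 0],
    [0.082, 0.002, 0],
  ],
  turn=[
    [0, 0, 0],
    [0, 0, 0],
    [0, 0, 0],
    [0, 0, 0],
    [0, 0, 0],
    [0, 0, 0],
    [0, 0, 0],
    [0, 0, 0],
  ],
)

```text
clock: 4.9
tcp_pos: [0.5767, 0.0235, 0.16]
orientation: [-1.682, -2.652, 0.0]
contact_force: [-0.0, -0.6, 0.4]
grip_width: -0.0002
```

```bash
python3 - <<'E'
from h import *
o=r.get_obs(); print(o["clock"],o["tcp_pos"],o["contact_force"])
f=imaging.grab_frame("wrist")
import pickle; pickle.dump(f,open("w2.pkl","wb"))
im=cv2.cvtColor(f["pixels"],cv2.COLOR_RGB2BGR); cv2.imwrite("pics/w2.png",im)
E
```

```text
4.9 [0.57666784 0.02352754 0.16004769] [-0.02388355 -0.64231269  0.35632245]
```

View pics/w2.png

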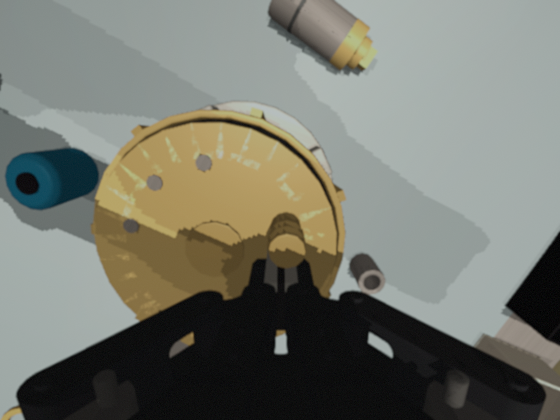

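The stub has turned and its top is now at (287,250), just ahead of the fingertips. The key and notch are hidden by the hand.

```bash
python3 - <<'E'
from h import *
import pickle; f=pickle.load(open("w2.pkl","rb"))
for (u,v,z) in [(287,250,.172),(213,247,.141)]:
    p=ray(f,u,v,z); d=p-[.5415,.0128,0]; print(p.round(4),np.hypot(*d[:2]).round(4),np.degrees(np.arctan2(d[1],d[0])).round(1))
f=imaging.grab_frame("top");save(f,"top2")
E
```

```text
[0.5705 0.041  0.172 ] 0.0405 44.2
[0.5408 0.0141 0.141 ] 0.0015 120.3
```

carry_out(
  offset=[
    [0.006, -0.003, 0],
    [0.013, -0.006, 0],
    [0.013, -0.006, 0],
    [-0.02, -0.006, 0],
    [-0.03, -0.006, -0.05],
    [-0.05, -0.006, -0.15],
    [-0.09, -0.03, -0.25],
    [-0.12, -0.05, -0.28],
  ],
  turn=[
    [0, 0, 0],
    [0, 0, 0],
    [0, 0, 0],
    [0, 0, 0],
    [0, 0, 0],
    [0, 0, 0],
    [0, 0, 0],
    [0, 0, 0],
  ],
)

```text
clock: 5.8
tcp_pos: [0.5814, -0.0422, 0.304]
orientation: [1.68, 2.651, 0.005]
contact_force: [-0.4, -0.5, 0.2]
grip_width: 0.0
```

```bash
python3 - <<'E'
from h import *
o=r.get_obs(); print(o["clock"],o["tcp_pos"],o["contact_force"])
f=imaging.grab_frame("wrist")
import pickle; pickle.dump(f,open("w3.pkl","wb"))
# crop around the cover, centre at projection
u,v=proj(f,np.array([.5415,.0128,.138])).astype(int); x0=max(u-120,0); y0=max(v-90,0); print(x0,y0)
im=cv2.cvtColor(f["pixels"],cv2.COLOR_RGB2BGR)[y0:y0+180,x0:x0+240]
cv2.imwrite("pics/w3.png",cv2.resize(im,None,fx=3.3,fy=3.3,interpolation=cv2.INTER_CUBIC))
E
```

```text
5.8 [ 0.5814064  -0.04218085  0.30400205] [-0.40781879 -0.53579107  0.24738806]
147 37
```

View pics/w3.png

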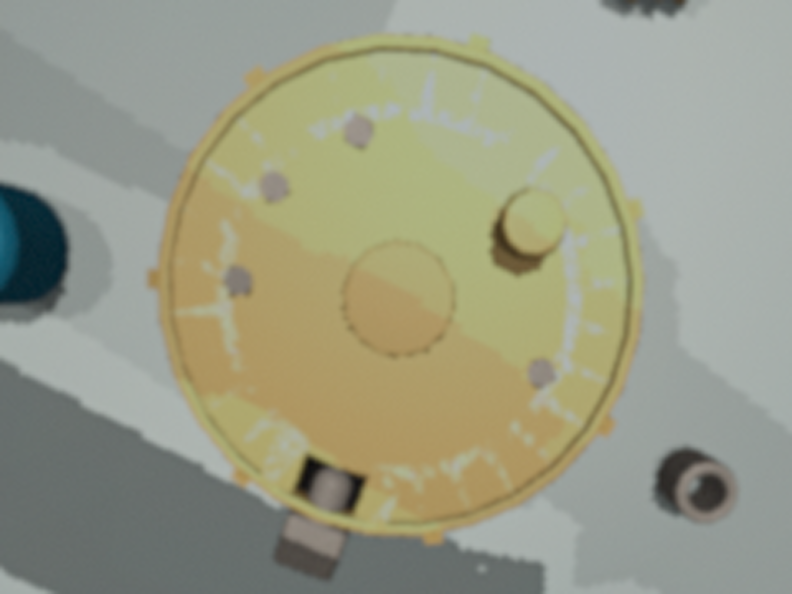

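The key shows in the notch, centred to within about 1 mm. Next I move over the boss and press.

carry_out(
  offset=[
    [0.08, -0.016, 0],
    [0.133, -0.026, 0.03],
    [0.133, -0.026, 0.1],
    [0.133, -0.026, 0.19],
    [0.133, -0.026, 0.25],
    [0.133, -0.026, 0.28],
    [0.133, -0.026, 0.286],
    [0.133, -0.026, 0.286],
  ],
  turn=[
    [0, 0, 0],
    [0, 0, 0],
    [0, 0, 0],
    [0, 0, 0],
    [0, 0, 0],
    [0, 0, 0],
    [0, 0, 0],
    [0, 0, 0],
  ],
)

```text
clock: 6.65
tcp_pos: [0.5397, 0.0129, 0.1567]
orientation: [-1.682, -2.652, 0.002]
contact_force: [0.8, -0.2, 1.4]
grip_width: -0.0001
```

carry_out(
  offset=[
    [0, 0, 0.003],
    [0, 0, 0.006],
    [0, 0, 0.009],
    [0, 0, 0.012],
    [0, 0, 0.014],
    [0, 0, 0.016],
    [0, 0, 0.018],
    [0, 0, 0.018],
  ],
  turn=[
    [0, 0, 0],
    [0, 0, 0],
    [0, 0, 0],
    [0, 0, 0],
    [0, 0, 0],
    [0, 0, 0],
    [0, 0, 0],
    [0, 0, 0],
  ],
)

```text
clock: 7.45
tcp_pos: [0.5409, 0.0129, 0.1492]
orientation: [1.683, 2.652, 0.002]
contact_force: [-1.8, -0.5, 4.7]
grip_width: 0.0
```

carry_out(
  offset=[
    [0, 0, 0.003],
    [0, 0, 0.005],
    [0, 0, 0.007],
    [0, 0, 0.009],
    [0, 0, 0.009],
  ],
  turn=[
    [0, 0, 0],
    [0, 0, 0],
    [0, 0, 0],
    [0, 0, 0],
    [0, 0, 0],
  ],
)

```text
clock: 7.95
tcp_pos: [0.5411, 0.0129, 0.1468]
orientation: [-1.684, -2.652, -0.005]
contact_force: [-9.3, 0.7, 28.3]
grip_width: 0.0001
```

Force rose to 28 N with the tip at 0.133 m, where the boss top should be when the cover is home. Drawing clear and checking.

carry_out(
  offset=[
    [0, 0, -0.02],
    [0, 0, -0.08],
    [0, 0, -0.16],
    [-0.06, 0, -0.26],
    [-0.13, 0.02, -0.3],
    [-0.13, 0.02, -0.3],
    [-0.13, 0.02, -0.3],
  ],
  turn=[
    [0, 0, 0],
    [0, 0, 0],
    [0, 0, 0],
    [0, 0, 0],
    [0, 0, 0],
    [0, 0, 0],
    [0, 0, 0],
  ],
)

```text
clock: 8.65
tcp_pos: [0.5774, -0.0426, 0.2943]
orientation: [1.685, 2.65, 0.002]
contact_force: [-0.3, -0.2, 0.1]
grip_width: 0.0001
```

```bash
python3 - <<'E'
from h import *
o=r.get_obs(); print(o["clock"],o["tcp_pos"],o["contact_force"])
f=imaging.grab_frame("wrist")
u,v=proj(f,np.array([.5415,.0128,.138])).astype(int); x0=max(u-120,0); y0=max(v-90,0); print(x0,y0)
im=cv2.cvtColor(f["pixels"],cv2.COLOR_RGB2BGR)[y0:y0+180,x0:x0+240]
cv2.imwrite("pics/w4.png",cv2.resize(im,None,fx=3.3,fy=3.3,interpolation=cv2.INTER_CUBIC))
E
```

```text
8.65 [ 0.57738506 -0.04260209  0.29425709] [-0.26473089 -0.15324683  0.06030176]
151 38
```

View pics/w4.png

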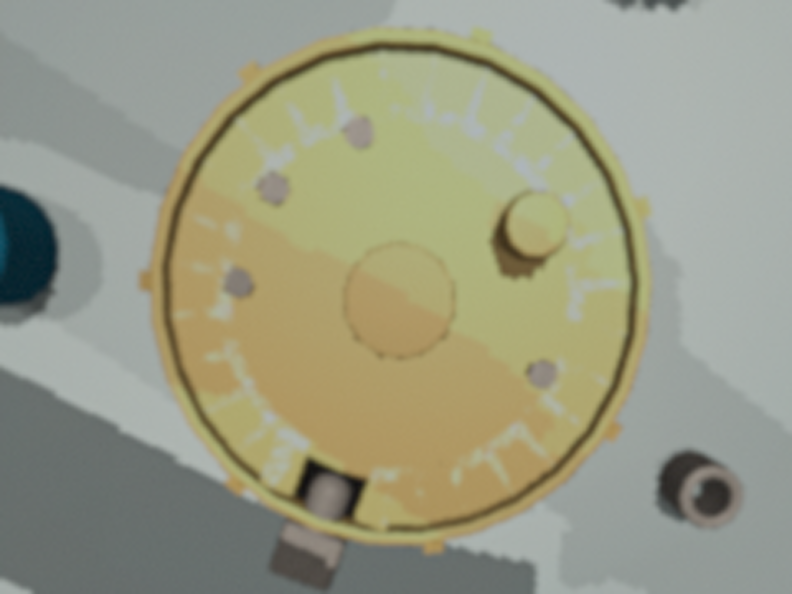

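The cover sits inside the rim with the key centred in the notch, and the gap around its edge is now even. The force back to zero agrees with the robot being clear.

```bash
python3 -c "
from h import *
print(r.hand_in())"
```

```text
the job is handed in; nothing more can be done
None
```

The cover is turned and pressed home, and I handed the job in at about 8.7 s of the 48 s allowed. The hand-in gives no verdict.

- **Turning:** I pushed the stub with the side of the shut fingers through about 58° anticlockwise. A wrist picture then showed the key centred in the notch to within about 1 mm.
- **Pressing:** I pressed on the boss until the force rose to 28 N with the fingertips at 0.133 m, which is the boss height when the cover is fully home.
- **Drawing clear:** the tool finished at 0.294 m, about 0.12 m above the stub, with the measured contact force near zero.
- **Last picture:** it shows the cover sunk inside the rim with the key in the notch. The cover's depth comes from fingertip height and force, since I had no direct reading of `cover_slide`.
- **Other parts:** I never brought the arm near them, but I did not re-measure their positions at the end.
- **Disagreements:** the networks mostly gave the whole cover when asked for the notch, key, stub or boss, so I took those points from the pictures. They fitted the sizes and the 140° given. No check failed.

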